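# Thread the coil spring onto the tension rod and press start

### The job

Slide the coil spring along its channel and over the end of the black tension rod until it is fully home against the white washer, easing or twisting it a little if the coils snag. Only then press the push button on the grey box fully down and let it come back up. Leave the washer stack and the brass drum key undisturbed.

Things in the scene. Friction and masses are not known exactly. Their poses are not given: they have to be found in the camera images.
- nest: Fixed grey metal nest, base 75 x 300 x 8 mm, long side along its y; origin: centre of underside. Along y runs an open channel, 43 mm wide between two rails (tops 22 mm above the counter) from y -150 to +75 mm, open at -y. At its +y end a level black rod points to -y, axis 26 mm high; behind it a white washer, bronze tube lug and dark clamp, at most 54 mm high. Its y is within 0.35 rad of world y.
- rod_tip (a point): Free round-nosed end of the black steel tension rod (16 mm diameter), on its axis, 80 mm from the washer face (nest y +5 mm). Axes as the nest's.
- washer_face (a point): Centre of the face of the white washer (34 mm diameter) that the spring must meet, at nest y +85 mm, 26 mm above the counter. Axes as the nest's.
- spring_center (a point): Centre of the loose steel coil spring, on its axis (its own y). 90 mm long, 36 mm outside, 27 mm inside, 4 mm wire, flat ends, about 90 g, too stiff to compress. It starts in the channel clear of the rod, top 44 mm above the counter, 3 mm play to each rail; its -y end can be pushed above the rails. Home: centre 45 mm from the washer face, rod tip 10 mm inside its pushed end.
- start_top (a point): Centre of the top of the round black push button (36 mm diameter) in its steel collar on top of a fixed grey box 70 x 90 x 45 mm. The box stands beyond the nest, on the left or the right.
- start (a joint): Travel of the push button in m: 0 up, 0.006 fully down; spring return, about 5 N when fully down.
- washers: Bystander: stack of white nylon washers (48 mm diameter) on a loose steel spindle stand (70 mm base, 68 mm high), on the other side beyond the nest. Origin: centre of the underside.
- drum_key: Bystander: loose brass T-shaped drum key, 77 mm long lying along its x, crossbar 70 mm, 19 mm high, right of the nest. Origin: underside, about mid-length.
There are look-alikes about, which are no part of the job. What is shaped like the part that bears start_top but orange is not meant.

How it is judged:
By the outcome, as a careful person would: the job done as asked, in the order asked, and still so for the second after the job is handed in, with the robot touching nothing.
It also fails if it takes over 40 s, if anything falls off the work surface, if the arm or the gripper's body presses on something with over 40 N, if the wrist force passes 120 N, or if a joint passes its speed limit or range.

### The arm

A 7-joint arm with a two-finger parallel gripper is mounted at the origin on the work surface. World frame = base frame: x ahead of the robot, y to its left, z up, the work surface at z = 0. Lengths are in mm, angles in rad, forces in N, time in s.
With the tool pointing down it reaches from about 425 to 950 mm from the base axis. Payload 4.7 kg.
Tool frame: the origin (TCP) lies between the finger pads; the fingertips stand finger_overhang ahead of it and the grasp point (between the pads) lies 2 mm behind it (finger_overhang is the distance from the TCP to the fingertips, in mm); z points along the fingers, y is the line along which they close (so a half turn about z gives the same grasp; the last joint's range is limited). The gripper opens to 85 mm and grips with 20 to 120 N. Pads are 22 mm wide; open, the fingers measure 114 mm over their backs; the gripper's body (76 mm by 85 mm) begins 54 mm behind the grasp point. The pads swing forward as they close: fully open they stand 13 mm farther back than shut.
Start: joints at [1.118, 0.469, -0.049, 1.532, 0.024, 1.141, -0.082], TCP at [277.624, -615.282, 248.335] pointing down, gripper open.
Joint ranges: [-2.59, 2.59], [-0.33, 1.99], [-1.39, 1.29], [0.1, 2.45], [-1.04, 4.18], [0.21, 1.99], [-2.66, 2.66]. Speed limits (rad/s): [2.57, 2.57, 3.14, 3.14, 3.14, 3.14, 3.14].

### API

Orientations are given as a 3x3 rotation matrix whose columns are the frame's x, y, z axes.
In Python, from workcell import * gives the robot as it stands.
- The arm moves only by the tool arm_command, never from a script. Its argument "deltas" is a list of rows, each a list of 3 entries, a list of its own where there are three numbers: the closure, from 0 (fully open) to 1 (shut), then the shift along the world's x, y, z in units of 30 mm (1.0 is 30 mm), then the turn about the world's z in units of 6 degrees (1.0 is 6 degrees). In form: [[jaw, [dx, dy, dz], roll], ...]. A call has 1 to 20 rows; each row shifts and turns the commanded pose from where the row before left it; what a row does not reach is not made up. A row lasts 1/8 s, in which the tool goes at most 62.5 mm and 10.7 degrees, less where a joint would pass 70% of its speed; a pose out of reach is approached as far as the arm can. A call is refused whole if a number of a shift passes 1 or a number of a turn 1, either way. A call with a gripper value outside its range is refused whole. The fingers move at their own pace and stop on an object; the grip force is fixed at half the most. Time passes only in rows, so rows that do not move let the fingers close. It gives the time, the measured TCP pose, the force, the opening and the grip force at its end, in the units of the state.
- get_obs(): the state, without advancing time (a new reading comes with each control period).
- get_image(name): name is "side" or "top" or "wrist"; returns a dict with "image" (384x512x3 uint8, red, green, blue), "intrinsics" (3x3 intrinsics, pixels), "pose" (4x4, takes a point from camera to world coordinates). Camera axes: x right, y down, z forward; pixel columns grow to the right and rows downward; lengths in mm; the calibration is good to about 2 mm. A picture is of the moment at which its call begins. There is no depth.
- job_done(): hands the job in; it is judged then, once.
Trained networks look in a picture, given as the dict that the camera call returned (one of the last four; its "shot" number tells which), for a name from the list of things; names that differ only in an ending like _2 or _b are one class to them, and where a whole thing is asked for, a point or a joint stands for the part that bears it (a point fixed in the world has none). Each returns a list of dicts, best first, with "conf" (0 to 1); they miss things now and then, are a little off and sometimes report something else, mostly with a low value. They report only what shows in the picture. A call takes as long as a camera call. They do not tell look-alikes from the thing itself.
- silhouettes(picture, target): "pixels" (384x512 bool, what is visible of it) and "location" ([row, column] in pixels, amid what is visible of it).
The state is a dict: "time_s": time; "joint_pos": joint angles; "qd": joint speeds; "effort": joint torques, N m; "tcp_pos": TCP position; "tool_rot": TCP orientation; "wrist_force": force on the tool from outside, world axes, zero at the start; "ft_torque": the same for the moment, N m; "finger_gap": opening from 0.0 (shut) to 1.0 (fully open); "grasp_force": force on a finger pad.
Only numpy, scipy, OpenCV 4.12 (cv2) and the standard library are available. Lean on these libraries where they do the work, as an engineer would, in place of code of your own. Each camera call takes 0.05 s, during which the arm holds its last target. There are 200 camera calls.

## Working session

There is one attempt and no reset: what is moved stays moved. The work goes in short steps, Python scripts to look and compute and a tool call to move; the robot and the scene stay as the last step left them, time stands still between calls to the robot, and variables do not carry over. Pictures are saved under pics/ and viewed, at most 10 in all, crops included, and the job is handed in when it is done.

Besides the shell and the picture viewer there is one more tool, called after "Request:" as name(argument=value, ...) on one line, values as JSON. arm_command: Moves the arm, as the interface text tells. Its arguments: {"type":"object","properties":{"deltas":{"type":"array","items":{"type":"array"}}},"required":["deltas"]}

```bash
mkdir -p pics; cat > h.py <<'E'
from workcell import *
import numpy as np, cv2
def ray(p,uv,z):
    K=np.array(p["intrinsics"]);T=np.array(p["pose"])
    d=T[:3,:3]@np.linalg.inv(K)@np.array([uv[0],uv[1],1.0]);o=T[:3,3]
    return o+d*(z-o[2])/d[2]
def proj(p,X):
    K=np.array(p["intrinsics"]);T=np.array(p["pose"])
    c=np.linalg.inv(T)@np.append(X,1);q=K@c[:3];return q[:2]/q[2]
def save(p,n): cv2.imwrite("pics/"+n,cv2.cvtColor(p["image"],cv2.COLOR_RGB2BGR))
E
python3 - <<'E'
from h import *
o=get_obs();print({k:np.round(v,3).tolist() for k,v in o.items()})
t=get_image("top");s=get_image("side")
a=np.vstack([t["image"]]);save(t,"top0.png");save(s,"side0.png")
for nm,z in [("nest",11),("spring_center",44),("start_top",50),("washers",40),("drum_key",10)]:
  for p,n in((t,"top"),(s,"side")):
    for d in silhouettes(p,nm)[:3]:
        l=d["location"];print(nm,n,round(d["conf"],2),np.round(l),d["pixels"].sum(),np.round(ray(p,(l[1],l[0]),z)))
for p in(t,s):print(np.round(p["pose"],2).tolist(),np.round(p["intrinsics"]).tolist())
E
```

```text
{'time_s': 0.0, 'joint_pos': [1.118, 0.469, -0.049, 1.534, 0.024, 1.141, -0.082], 'qd': [0.0, -0.001, -0.001, 0.002, -0.001, -0.0, -0.001], 'effort': [-0.001, -51.03, -0.047, -23.771, 0.011, 0.007, 0.0], 'tcp_pos': [277.326, -614.783, 247.228], 'tool_rot': [[0.912, 0.411, -0.001], [0.411, -0.912, 0.002], [-0.0, -0.002, -1.0]], 'wrist_force': [-0.35, 0.294, 0.46], 'ft_torque': [-0.054, -0.0, -0.028], 'grasp_force': 0.0, 'finger_gap': 1.001}
nest top 0.55 [273. 182.] 3180 [435.  66.  11.]
nest side 0.72 [315. 353.] 5988 [445. 109.  11.]
spring_center top 0.51 [260. 204.] 307 [470.   7.  44.]
spring_center side 0.98 [265. 335.] 770 [467.  28.  44.]
start_top top 0.67 [139. 264.] 126 [ 794. -134.   50.]
start_top top 0.65 [185. 279.] 130 [ 668. -179.   50.]
start_top top 0.6 [180. 338.] 164 [ 684. -331.   50.]
start_top side 0.73 [192. 230.] 151 [ 675. -207.   50.]
start_top side 0.73 [240. 196.] 250 [716. -24.  50.]
start_top side 0.69 [196. 166.] 208 [ 811. -183.   50.]
washers top 0.64 [231. 344.] 295 [ 554. -349.   40.]
washers top 0.6 [184. 152.] 534 [662. 156.  40.]
washers side 0.92 [330. 207.] 1986 [662. 177.  40.]
drum_key top 0.67 [228. 348.] 279 [ 566. -365.   10.]
drum_key side 0.78 [177. 278.] 261 [ 569. -361.   10.]
[[0.03, -0.98, 0.21, 428.58], [-1.0, -0.03, 0.01, -130.25], [0.0, -0.21, -0.98, 1077.14], [0.0, 0.0, 0.0, 1.0]] [[403.0, 0.0, 258.0], [0.0, 403.0, 191.0], [0.0, 0.0, 1.0]]
[[-1.0, -0.02, 0.06, 560.1], [-0.06, 0.5, -0.86, 599.88], [-0.01, -0.87, -0.5, 503.05], [0.0, 0.0, 0.0, 1.0]] [[423.0, 0.0, 256.0], [0.0, 423.0, 197.0], [0.0, 0.0, 1.0]]
```

View pics/top0.png

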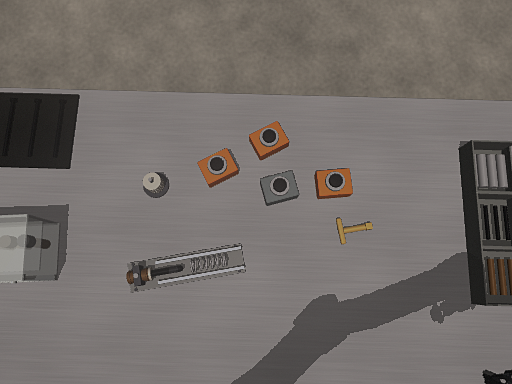

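View pics/side0.png

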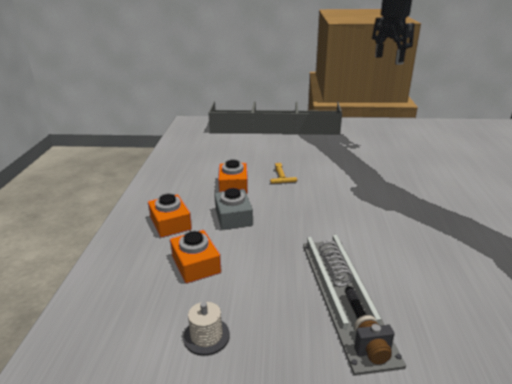

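The grey box button is at top (280,185) and side (233,195), among three orange look-alikes. The spring is at top (209,264), with the rod to its left. I'll move above the open end of the channel, turning the tool so that it pushes with the finger sides.

Request:
arm_command(deltas=[[0,[0.32,1,0],0.64],[0,[0.32,1,0],0.64],[0,[0.32,1,0],0.64],[0,[0.32,1,0],0.64],[0,[0.32,1,0],0.64],[0,[0.32,1,0],0.64],[0,[0.32,1,0],0.64],[0,[0.32,1,0],0.64],[0,[0.32,1,0],0.64],[0,[0.32,1,0],0.64],[0,[0.32,1,0],0.64],[0,[0.32,1,0],0.64],[0,[0.32,1,0],0.64],[0,[0.32,1,0],0.64],[0,[0.32,1,0],0.64],[0,[0.32,1,0],0.64],[0,[0.32,1,0],0.64],[0.5,[0.32,1,0],0.64],[1,[0.32,1,0],0.64],[1,[0.32,0.8,0],0.64]])

```text
time_s: 3.1
tcp_pos: [470.0, -19.1, 248.4]
tool_rot: [[-0.198, 0.98, 0.0], [0.98, 0.198, 0.0], [0.0, 0.0, -1.0]]
wrist_force: [0.5, -0.7, -0.1]
finger_gap: 0.378
grasp_force: 0.0
```

```bash
python3 - <<'E'
from h import *
import workcell; print([ (k,getattr(workcell,k)) for k in dir(workcell) if 'over' in k.lower()])
o=get_obs();print({k:np.round(v,3).tolist() for k,v in o.items()})
w=get_image("wrist");save(w,"w1.png");t=get_image("top")
print(np.round(w["pose"],2).tolist(),np.round(w["intrinsics"]).tolist())
for p,n in((w,"wrist"),(t,"top")):
 for nm,z in [("nest",22),("spring_center",26)]:
    for d in silhouettes(p,nm)[:2]:
        l=d["location"];px=np.argwhere(d["pixels"])[:,::-1].astype(np.float32)
        b=cv2.boxPoints(cv2.minAreaRect(px))
        print(n,nm,round(d["conf"],2),np.round(l),len(px),np.round(ray(p,(l[1],l[0]),z)),"corners",[np.round(ray(p,q,z)[:2]).tolist() for q in b])
E
```

```text
[('finger_overhang', 17.0)]
{'time_s': 3.1, 'joint_pos': [0.509, 0.184, -0.625, 1.973, 0.126, 1.022, 0.025], 'qd': [-0.281, 0.15, -0.182, -0.139, 0.135, 0.04, 0.006], 'effort': [1.125, -30.11, -2.357, -21.694, -0.156, -0.007, -0.03], 'tcp_pos': [469.959, -19.064, 248.416], 'tool_rot': [[-0.198, 0.98, 0.0], [0.98, 0.198, 0.0], [0.0, 0.0, -1.0]], 'wrist_force': [0.488, -0.718, -0.058], 'ft_torque': [-0.024, -0.01, -0.012], 'grasp_force': 0.0, 'finger_gap': 0.378}
[[0.98, 0.19, 0.06, 456.23], [0.2, -0.94, -0.28, 51.86], [0.0, 0.28, -0.96, 373.06], [0.0, 0.0, 0.0, 1.0]] [[323.0, 0.0, 262.0], [0.0, 323.0, 191.0], [0.0, 0.0, 1.0]]
wrist nest 0.75 [146. 260.] 1145 [465.   0.  22.] corners [[440.0, 39.0], [472.0, 45.0], [492.0, -47.0], [457.0, -54.0]]
wrist nest 0.7 [338. 411.] 66 [ 708. -208.   22.] corners [[700.0, -213.0], [702.0, -204.0], [716.0, -211.0], [714.0, -221.0]]
wrist spring_center 0.7 [146. 255.] 1457 [460.  -1.  26.] corners [[438.0, 39.0], [472.0, 46.0], [493.0, -45.0], [457.0, -53.0]]
top nest 0.96 [269. 228.] 925 [448. -53.  22.] corners [[454.0, 216.0], [517.0, -81.0], [444.0, -97.0], [383.0, 196.0]]
top spring_center 0.53 [260. 220.] 99 [472. -30.  26.] corners [[486.0, -17.0], [487.0, -46.0], [461.0, -47.0], [460.0, -19.0]]
```

View pics/w1.png

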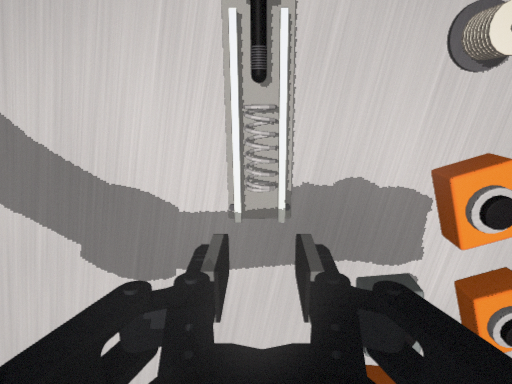

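The wrist view shows the channel, with its rail ends at about (239,220) and (282,220). The spring runs from (262,105) to (262,190), and the rod tip is at (259,80).

```bash
python3 - <<'E'
from h import *
w=get_image("wrist")
for n,uv,z in [("railL0",(239,217),22),("railR0",(282,217),22),("railL1",(233,10),22),("railR1",(284,10),22),("sp-",(262,192),30),("sp+",(262,105),30),("tip",(259,82),26)]:
    print(n,np.round(ray(w,uv,z)))
a=(ray(w,(239,217),22)+ray(w,(282,217),22))/2;b=(ray(w,(233,10),22)+ray(w,(284,10),22))/2
d=(b-a);L=np.linalg.norm(d);d/=L;print("dir",d,"deg",np.degrees(np.arctan2(-d[0],d[1])),L)
t=ray(w,(259,82),26);print("tip along from open end (155 exp)",(t-a)@d,"lat",np.cross(d,t-a)[2])
for y in(-200,-150,-110,5-0,-5,85):print(y,np.round(a+d*(y+150),1))
print(get_obs()["tcp_pos"],get_obs()["tool_rot"][:,0])
p=get_image("top")
d=[x for x in silhouettes(p,"start_top")]
for x in d: l=x["location"];c=p["image"][int(l[0])+0,int(l[1])];print(x["conf"],l,ray(p,(l[1],l[0]),50))
E
```

```text
railL0 [456. -89.  22.]
railR0 [505. -80.  22.]
railL1 [414. 122.  22.]
railR1 [462. 131.  22.]
sp- [476. -52.  30.]
sp+ [458.  40.  30.]
tip [451.  61.  26.]
dir [-0.19863775  0.98007298  0.        ] deg 11.45730975339672 214.86035967706377
tip along from open end (155 exp) 148.41351984886828 lat 0.17020286693343678
-200 [ 490.6 -133.3   22. ]
-150 [480.7 -84.3  22. ]
-110 [472.7 -45.1  22. ]
5 [449.9  67.6  22. ]
-5 [451.9  57.8  22. ]
85 [434. 146.  22.]
[469.38278608 -22.37920888 248.14879674] [-1.90301885e-01  9.81725552e-01 -3.65214482e-04]
0.64 [136.3, 266.2] [ 800.56367193 -141.35029461   50.        ]
0.59 [158.8, 216.7] [733.98729438 -11.73817761  50.        ]
0.52 [184.9, 278.0] [ 667.62992161 -175.41784035   50.        ]
0.5 [181.5, 336.5] [ 681.12784903 -328.37536172   50.        ]
```

Request:
arm_command(deltas=[[1,[0.22,-0.97,0],0.06],[1,[0.22,-0.97,0],0],[1,[0,0,-0.9],0],[1,[0,0,-1],0],[1,[0,0,-1],0],[1,[0,0,-1],0],[1,[0,0,-1],0],[1,[0,0,-0.9],0],[1,[0,0,-0.4],0],[1,[0,0,0],0]])

```text
time_s: 4.8
tcp_pos: [482.6, -79.7, 62.0]
tool_rot: [[-0.198, 0.98, -0.001], [0.98, 0.198, 0.0], [0.0, -0.001, -1.0]]
wrist_force: [0.2, 0.4, 0.5]
finger_gap: 0.0
grasp_force: 0.0
```

```bash
python3 - <<'E'
from h import *
o=get_obs();print(o["tcp_pos"],o["tool_rot"],o["wrist_force"],o["finger_gap"])
w=get_image("wrist");print(get_obs()["tcp_pos"]);np.save("w2",{k:w[k] for k in("pose","intrinsics")},allow_pickle=True)
s=get_image("side");c=cv2.resize(s["image"][215:375,270:430],(512,512))
im=np.hstack([cv2.resize(w["image"],(512,384))]);save(w,"w2.png")
save({"image":c},"s2.png")
E
```

```text
[482.55308988 -79.74694236  62.0000011 ] [[-1.97911480e-01  9.80219322e-01 -1.06189359e-03]
 [ 9.80219821e-01  1.97911775e-01  1.78682159e-04]
 [ 3.85308951e-04 -1.00552590e-03 -9.99999420e-01]] [0.21922861 0.39855962 0.49061759] 0.0001693332165182499
[483.19609446 -79.65788289  62.71602503]
```

View pics/w2.png

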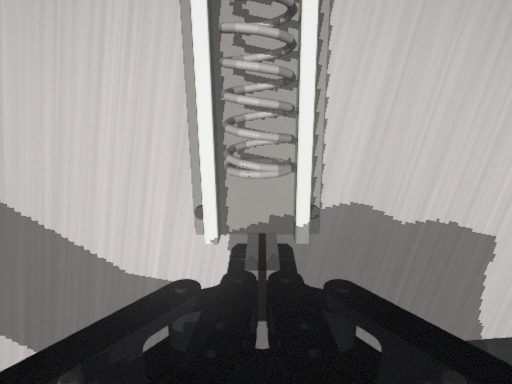

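View pics/s2.png

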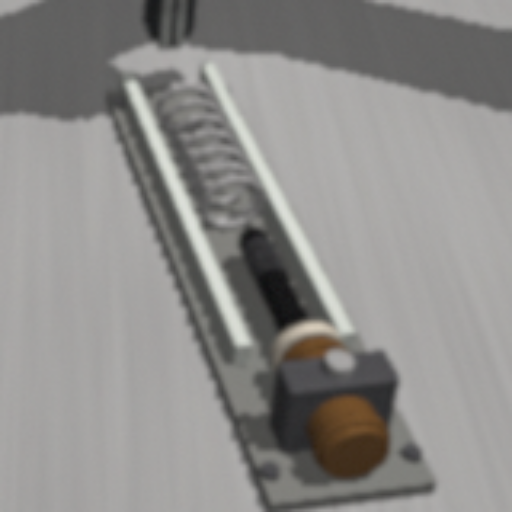

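The shut fingers sit at col ~262. The rail ends are at (211,242) and (303,242), and the spring's near end is at row 175.

```bash
python3 - <<'E'
from h import *
w=np.load("w2.npy",allow_pickle=True).item()
L=ray(w,(211,240),22);R=ray(w,(303,240),22);L1=ray(w,(200,5),22);R1=ray(w,(309,5),22)
a=(L+R)/2;b=(L1+R1)/2;d=(b-a)/np.linalg.norm(b-a)
print(L,R,np.linalg.norm(L-R),a,np.degrees(np.arctan2(-d[0],d[1])))
tcp=np.array([483.2,-79.7,22]);n=np.array([d[1],-d[0],0]);print("lat of tcp",(tcp-a)@n,"along",(tcp-a)@d)
s=ray(w,(259,177),26);print("spring end",s,"lat",(s-a)@n,"along",(s-a)@d)
print("tcp proj",proj(w,[483.2,-79.7,45.7]))
E
```

```text
[456.48998557 -89.9917561   22.        ] [506.72138891 -79.83487342  22.        ] 51.24798676121336 [481.60568724 -84.91331476  22.        ] 11.741788127571489
lat of tcp 2.621868206931264 along 4.779779392887232
spring end [475.46794015 -48.28042679  26.        ] lat 1.4455324413236332 along 37.11537223787562
tcp proj [261.62760705 251.96259273]
```

Request:
arm_command(deltas=[[1,[-0.06,0,-0.5],0],[1,[0,0,-0.47],0],[1,[0,0,0],0],[1,[-0.06,0.3,0],0],[1,[-0.06,0.3,0],0],[1,[-0.06,0.3,0],0],[1,[-0.06,0.3,0],0],[1,[-0.06,0.3,0],0]])

```text
time_s: 5.9
tcp_pos: [472.1, -34.0, 33.4]
tool_rot: [[-0.198, 0.98, 0.001], [0.98, 0.198, -0.0], [-0.0, 0.001, -1.0]]
wrist_force: [0.9, -1.1, 0.8]
finger_gap: 0.002
grasp_force: 0.5
```

Request:
arm_command(deltas=[[1,[-0.04,0.2,0],0],[1,[-0.04,0.2,0],0],[1,[-0.04,0.2,0],0]])

```text
time_s: 6.28
tcp_pos: [468.3, -16.2, 33.2]
tool_rot: [[-0.198, 0.98, 0.0], [0.98, 0.198, -0.0], [-0.0, 0.0, -1.0]]
wrist_force: [0.5, -1.0, 1.3]
finger_gap: -0.001
grasp_force: 0.5
```

Request:
arm_command(deltas=[[1,[-0.04,0.2,0],0],[1,[-0.04,0.2,0],0],[1,[-0.04,0.2,0],0]])

```text
time_s: 6.65
tcp_pos: [464.8, 1.9, 33.2]
tool_rot: [[-0.198, 0.98, 0.0], [0.98, 0.198, 0.0], [-0.0, 0.0, -1.0]]
wrist_force: [0.1, -1.3, 0.4]
finger_gap: 0.0
grasp_force: 0.5
```

Request:
arm_command(deltas=[[1,[-0.04,0.2,0],0],[1,[-0.04,0.2,0],0],[1,[-0.04,0.2,0],0]])

```text
time_s: 7.02
tcp_pos: [461.1, 19.9, 33.2]
tool_rot: [[-0.198, 0.98, 0.0], [0.98, 0.198, 0.0], [0.0, 0.0, -1.0]]
wrist_force: [-0.2, -1.4, 1.5]
finger_gap: 0.002
grasp_force: 0.4
```

Request:
arm_command(deltas=[[1,[-0.04,0.2,0],0],[1,[-0.04,0.2,0],0]])

```text
time_s: 7.28
tcp_pos: [458.7, 31.9, 33.2]
tool_rot: [[-0.198, 0.98, 0.0], [0.98, 0.198, 0.0], [0.0, 0.0, -1.0]]
wrist_force: [0.6, -0.6, 0.4]
finger_gap: 0.006
grasp_force: 0.4
```

Request:
arm_command(deltas=[[1,[-0.02,0.1,0],0],[1,[-0.02,0.1,0],0]])

```text
time_s: 7.52
tcp_pos: [457.6, 37.6, 33.2]
tool_rot: [[-0.198, 0.98, -0.0], [0.98, 0.198, -0.0], [-0.0, -0.0, -1.0]]
wrist_force: [0.7, -2.1, 0.4]
finger_gap: -0.002
grasp_force: 0.4
```

Request:
arm_command(deltas=[[1,[-0.02,0.1,0],0],[1,[-0.01,0.05,0],0],[1,[0,0,0],0]])

```text
time_s: 7.9
tcp_pos: [456.6, 42.2, 33.2]
tool_rot: [[-0.199, 0.98, -0.0], [0.98, 0.199, 0.0], [0.0, 0.0, -1.0]]
wrist_force: [-0.4, 0.1, -0.2]
finger_gap: -0.002
grasp_force: 0.0
```

Request:
arm_command(deltas=[[1,[-0.01,0.05,0],0],[1,[0,0,0],0]])

```text
time_s: 8.15
tcp_pos: [456.4, 43.6, 33.2]
tool_rot: [[-0.198, 0.98, -0.0], [0.98, 0.198, 0.0], [0.0, -0.0, -1.0]]
wrist_force: [-0.1, -0.1, -0.1]
finger_gap: -0.0
grasp_force: 0.1
```

Request:
arm_command(deltas=[[1,[-0.01,0.05,0],0],[1,[0,0,0],0]])

```text
time_s: 8.4
tcp_pos: [456.4, 43.9, 33.3]
tool_rot: [[-0.197, 0.98, 0.0], [0.98, 0.197, -0.001], [-0.001, -0.0, -1.0]]
wrist_force: [0.8, -5.2, 0.3]
finger_gap: 0.001
grasp_force: 2.5
```

Request:
arm_command(deltas=[[1,[-0.01,0.05,0],0],[1,[0,0,0],0]])

```text
time_s: 8.65
tcp_pos: [456.4, 44.0, 33.3]
tool_rot: [[-0.196, 0.981, 0.0], [0.981, 0.196, -0.003], [-0.003, -0.0, -1.0]]
wrist_force: [1.7, -9.1, 0.8]
finger_gap: 0.006
grasp_force: 4.3
```

Request:
arm_command(deltas=[[1,[-0.01,0.04,0],0],[1,[0,0,0],0]])

```text
time_s: 8.9
tcp_pos: [456.4, 44.1, 33.3]
tool_rot: [[-0.195, 0.981, 0.0], [0.981, 0.195, -0.004], [-0.004, -0.001, -1.0]]
wrist_force: [4.2, -10.6, 1.5]
finger_gap: -0.002
grasp_force: 5.7
```

```bash
python3 - <<'E'
from h import *
w=get_image("wrist");s=get_image("side")
a=cv2.resize(w["image"][:260,130:390],(400,400));b=cv2.resize(s["image"][265:375,310:420],(400,400))
save({"image":np.hstack([a,b])},"m3.png");print(get_obs()["tcp_pos"],get_obs()["wrist_force"])
E
```

```text
[456.3418167   44.07932956  33.36269861] [  3.61747672 -10.49742148   0.70464195]
```

View pics/m3.png

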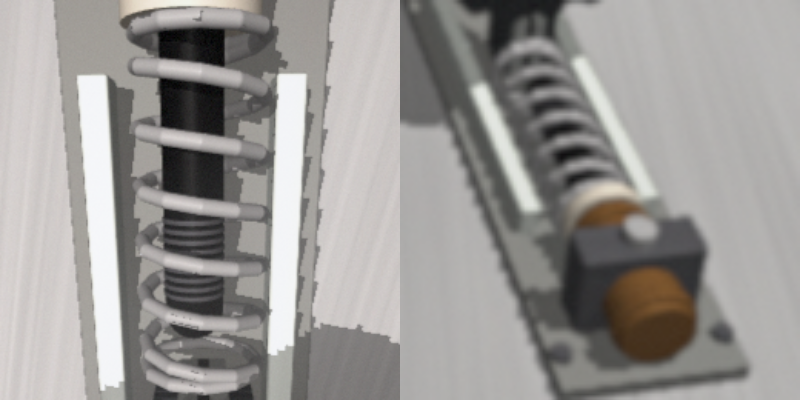

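The spring sits flush on the white washer and the rod tip is inside its pushed end, so it is home. I'll back off, rise and go to a spot near the grey button.

Request:
arm_command(deltas=[[1,[0.1,-0.5,0],0],[1,[0.1,-0.5,0],0],[1,[0,0,0.6],0],[1,[0,0,1],0],[1,[0,0,1],0],[1,[0,0,1],0],[1,[0,0,1],0],[1,[0.77,-0.94,0.4],0],[1,[0.77,-0.94,0],0],[1,[0.77,-0.94,0],0],[1,[0.77,-0.94,0],0],[1,[0.77,-0.94,0],0],[1,[0.77,-0.94,0],0],[1,[0.77,-0.94,0],0],[1,[0.77,-0.94,0],0],[1,[0.77,-0.94,0],0],[1,[0,0,0],0],[1,[0,0,0],0]])

```text
time_s: 11.25
tcp_pos: [668.8, -235.4, 182.6]
tool_rot: [[-0.199, 0.98, -0.001], [0.98, 0.199, 0.002], [0.002, -0.001, -1.0]]
wrist_force: [-0.1, 1.0, -0.0]
finger_gap: 0.002
grasp_force: 0.0
```

```bash
python3 - <<'E'
from h import *
w=get_image("wrist");save(w,"w4.png")
for x in silhouettes(w,"start_top"): l=x["location"];print(x["conf"],l,x["pixels"].sum(),ray(w,(l[1],l[0]),50))
np.save("w4",{k:w[k] for k in("pose","intrinsics")},allow_pickle=True);print(get_obs()["tcp_pos"])
E
```

```text
0.85 [120.6, 272.1] 1828 [ 666.72396975 -180.9733438    50.        ]
0.8 [115.0, 454.9] 2107 [ 805.05667692 -148.53063842   50.        ]
[ 668.93744133 -234.69986197  183.18493584]
```

View pics/w4.png

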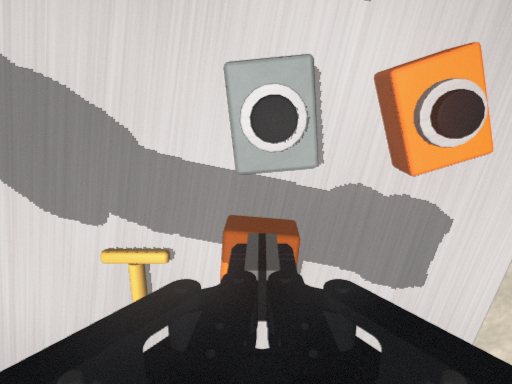

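The grey box's button is centred at (274,118) in the wrist view.

```bash
python3 - <<'E'
from h import *
w=np.load("w4.npy",allow_pickle=True).item()
for z in(50,58): print(ray(w,(274,118),z))
E
```

```text
[ 667.7622696  -178.73810407   50.        ]
[ 667.37086967 -178.30071396   58.        ]
```

Request:
arm_command(deltas=[[1,[-0.05,0.95,0],0],[1,[0,0.95,0],0],[1,[0,0,-1],0],[1,[0,0,-1],0],[1,[0,0,-1],0],[1,[0,0,-0.3],0],[1,[0,0,0],0],[1,[0,0,0],0]])

```text
time_s: 12.35
tcp_pos: [669.0, -179.0, 85.9]
tool_rot: [[-0.199, 0.98, 0.003], [0.98, 0.199, -0.0], [-0.001, 0.003, -1.0]]
wrist_force: [0.3, -0.4, 0.5]
finger_gap: 0.001
grasp_force: 0.0
```

Request:
arm_command(deltas=[[1,[0,0,-0.1],0],[1,[0,0,-0.1],0],[1,[0,0,0],0]])

```text
time_s: 12.72
tcp_pos: [669.1, -179.2, 79.2]
tool_rot: [[-0.198, 0.98, 0.003], [0.98, 0.198, -0.0], [-0.001, 0.003, -1.0]]
wrist_force: [2.0, 0.3, 5.6]
finger_gap: 0.0
grasp_force: 2.1
```

Request:
arm_command(deltas=[[1,[0,0,-0.1],0],[1,[0,0,0],0]])

```text
time_s: 12.98
tcp_pos: [669.2, -179.2, 78.0]
tool_rot: [[-0.198, 0.98, 0.003], [0.98, 0.198, -0.001], [-0.002, 0.003, -1.0]]
wrist_force: [-2.8, -0.0, 13.8]
finger_gap: 0.003
grasp_force: 6.9
```

Request:
arm_command(deltas=[[1,[0,0,-0.1],0],[1,[0,0,0],0]])

```text
time_s: 13.22
tcp_pos: [669.3, -179.2, 77.7]
tool_rot: [[-0.198, 0.98, 0.003], [0.98, 0.198, -0.002], [-0.002, 0.003, -1.0]]
wrist_force: [-6.6, 0.5, 26.3]
finger_gap: -0.002
grasp_force: 13.4
```

Hard stop reached. I'll rise slowly and watch the force, to confirm it was the button that travelled and not the collar.

Request:
arm_command(deltas=[[1,[0,0,0.25],0],[1,[0,0,0],0]])

```text
time_s: 13.48
tcp_pos: [668.8, -179.2, 80.7]
tool_rot: [[-0.198, 0.98, 0.003], [0.98, 0.198, -0.0], [-0.001, 0.002, -1.0]]
wrist_force: [1.8, -0.2, 3.3]
finger_gap: 0.001
grasp_force: 1.7
```

Request:
arm_command(deltas=[[1,[0,0,0.06],0],[1,[0,0,0],0]])

```text
time_s: 13.72
tcp_pos: [668.0, -179.1, 81.2]
tool_rot: [[-0.198, 0.98, 0.0], [0.98, 0.198, 0.0], [0.0, 0.0, -1.0]]
wrist_force: [1.9, -0.5, 3.6]
finger_gap: -0.0
grasp_force: 1.5
```

Request:
arm_command(deltas=[[1,[0,0,0.06],0],[1,[0,0,0],0]])

```text
time_s: 13.98
tcp_pos: [667.5, -179.0, 82.9]
tool_rot: [[-0.198, 0.98, -0.001], [0.98, 0.198, 0.0], [0.0, -0.001, -1.0]]
wrist_force: [0.8, -0.3, 2.5]
finger_gap: 0.002
grasp_force: 1.0
```

Request:
arm_command(deltas=[[1,[0,0,0.06],0],[1,[0,0,0],0]])

```text
time_s: 14.22
tcp_pos: [666.9, -179.1, 84.4]
tool_rot: [[-0.198, 0.98, -0.002], [0.98, 0.198, 0.0], [0.001, -0.002, -1.0]]
wrist_force: [-0.7, 0.9, -0.4]
finger_gap: 0.002
grasp_force: 0.0
```

The force falls smoothly over about 6 mm, from the stop at 77.7 to release near 84, so the button went fully down and came back. I'll rise clear and make a final check.

Request:
arm_command(deltas=[[1,[0,0,0.5],0],[1,[0,0,1],0],[1,[0,0,1],0],[1,[0,0,1],0],[1,[0,0,0],0],[1,[0,0,0],0]])

```text
time_s: 14.98
tcp_pos: [667.3, -179.1, 189.8]
tool_rot: [[-0.198, 0.98, -0.001], [0.98, 0.198, -0.0], [0.0, -0.001, -1.0]]
wrist_force: [-0.6, -0.5, -0.6]
finger_gap: -0.005
grasp_force: 0.0
```

```bash
python3 - <<'E'
from h import *
s=get_image("side");save({"image":cv2.resize(s["image"][140:384,140:440],(780,600))},"f.png");print(get_obs()["tcp_pos"])
E
```

```text
[ 667.0938995  -179.06447499  189.14975516]
```

View pics/f.png

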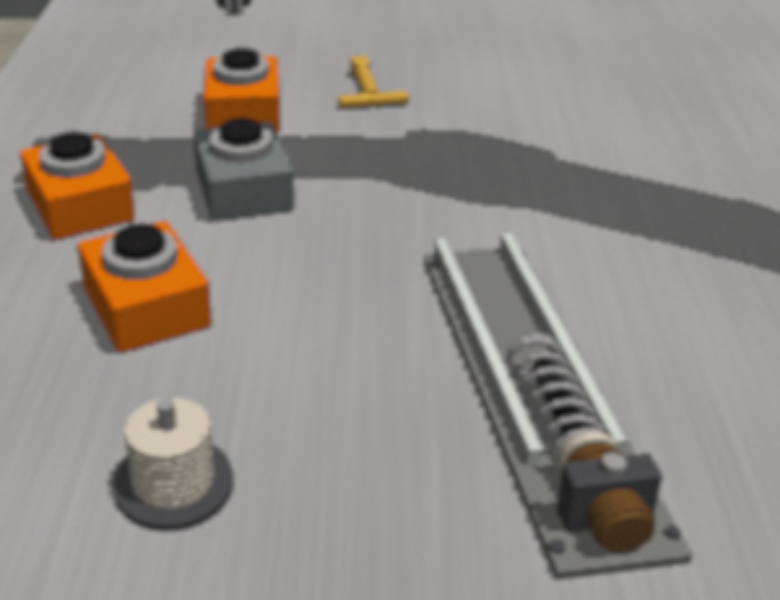

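The spring is still against the washer (about (555,400) in this crop). The button is up, and the washer stack and drum key are where they were.

```bash
python3 -c "
from workcell import *
print(job_done())"
```

```text
the job is handed in; nothing more can be done
None
```

The spring is fully home against the white washer, the grey box's button was then pressed fully down and came back up, the washer stack and drum key were not touched, and the job is handed in at about 15 s.

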